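# Clamp a bearing spindle in the V-rest checking fixture

### The arm

A 6-joint arm with a two-finger parallel gripper is mounted at the origin on the work surface; the furniture and walls round the work are solid. World frame = base frame: x ahead of the robot, y to its left, z up, the work surface at z = 0. Lengths are in mm, angles in rad, forces in N, time in s.
With the tool pointing down it reaches from about 375 to 975 mm from the base axis. Payload 3.8 kg.
Tool frame: the origin (TCP) lies between the finger pads; the fingertips stand 11 mm ahead of it and the grasp point (between the pads) lies 8 mm behind it; z points along the fingers, y is the direction in which the jaws open and shut (so a half turn about z gives the same grasp; the last joint's range is limited). The gripper opens to 88 mm and grips with 3 to 60 N. Pads are 18 mm wide; open, the fingers measure 123 mm over their backs; the gripper's body (75 mm by 187 mm) begins 45 mm behind the grasp point.
Start: joints at [-0.037, 0.264, 1.604, -0, 1.274, -0.037], TCP at [674.995, -0.002, 249.706] pointing down, gripper open.
Joint ranges: [-2.63, 2.63], [-0.94, 2.18], [0.31, 2.57], [-1.31, 4.45], [0, 2.66], [-2.55, 2.55]. Speed limits (rad/s): [2.57, 2.57, 3.14, 3.14, 3.14, 3.14].

### API

Orientations are given as a unit quaternion [x, y, z, w].
In Python, from bench import r gives the robot as it stands. Calls block until the motion is done:
- r.goto(position, orientation): joint-space move of the TCP to a pose.
- r.movel(position, frame=None, max_speed=150): straight line of the TCP; frame=None keeps the orientation; max_speed is the mean speed in mm/s.
- r.move_j(angles): joint-space move.
- r.ungrasp() and r.close(): open the fingers fully, or close them until they stop; the grip force is fixed at half the most.
- r.hold(seconds).
- r.solve_ik(position, orientation): joint angles nearest the present ones, or None.
- r.grab_frame(name): name is "scene" or "top"; returns a dict with "pixels" (420x560x3 uint8, red, green, blue), "vfov" (degrees; the focal length in pixels is half the picture's height over the tangent of half this angle, whatever the lens; pixels are square), "cx", "cy" (the principal point, pixels), "cam_to_world" (4x4, takes a point from camera to world coordinates). Camera axes: x right, y down, z forward; pixel columns grow to the right and rows downward; lengths in mm; the calibration is good to about 2 mm. A picture is of the moment at which its call begins. There is no depth.
A pose or a line that the arm cannot do raises r.MotionError and nothing moves.
- r.hand_in(): hands the job in, once; it reports no verdict.
Readings, each from a call of its own:
- r.read_time(): time.
- r.read_qpos(): joint angles.
- r.read_qvel(): joint speeds.
- r.read_joint_efforts(): joint torques, N m.
- r.read_ee_pos(): TCP position.
- r.read_orientation(): TCP orientation.
- r.read_ft_force(): force on the tool from outside, world axes, zero at the start.
- r.read_moment(): the same for the moment, N m.
- r.read_finger_gap(): opening from 0.0 (shut) to 1.0 (fully open).
Only numpy, scipy, OpenCV 4.12 (cv2) and the standard library are available. Lean on these libraries where they do the work, as an engineer would, in place of code of your own. Each camera call takes 0.05 s, during which the arm holds its last target. There are 200 camera calls.

### The job

Set up the bearing spindle for its run-out check. Lift the fixture's sprung clamp bar by its red knob and turn it aside, lay the spindle in the two V rests with its flange down in the flange slot so that the long shaft end lies by the dial, then lift the bar, turn it back over the barrel and lower it into its guide fork until its pad presses on the barrel. Keep hold of the knob while the bar is raised so that it never snaps down, do not drop the spindle, and leave the other things on the desk where they are.

Things in the scene. Friction and masses are not known exactly. Their poses are not given: they have to be found in the camera images.
- fixture: Checking fixture, fixed to the desk; blue-grey base 12 mm high, x -48..128, y -67..91 mm. Origin: desk level below the middle of the seated barrel. y runs along the seated spindle from flange slot to dial, x across it to the clamp column, z up. Two 9 mm thick V rests at y = -33 and +33 mm, tops 46 mm high; the 56 mm gap between them is empty down to the base, for the fingers.
- flange_slot (a point): Where the centre of the seated flange lies: 46 mm above the desk, y = -42 mm of the fixture, in the 9.5 mm wide slot between the outer fork plate (50 mm high, 22 mm wide U for the shaft) and the nearer V rest. The flange is 5 mm thick, so about 2 mm play either way.
- cradle_middle (a point): Where the middle of the barrel's axis lies when seated: 46 mm above the desk, midway between the V rests (x = y = 0 of the fixture). Each V is 90 degrees, 40 mm wide at its mouth.
- cradle_far (a point): Where spindle_far lies when seated: 84 mm along the fixture's y axis from flange_slot, at the same height.
- dial_tip (a point): Tip of the dial indicator's stem, 46 mm above the desk, at x = 9, y = 66 mm of the fixture; 3 mm from the seated shaft's side. The white-faced dial behind it (x 31..74, y 44..88 mm) is 55 mm high.
- clamp_pivot (a point): Fixed point on the upright axis about which the clamp bar turns, 67 mm above the desk, 80 mm along the fixture's x axis from the barrel's middle. The column below it is 27 mm wide; the hub above it ends 10 mm higher and rides with the bar.
- clamp_knob (a point): Centre of the foot of the bar's red ribbed knob, on the bar's top face: an upright cylinder 18 mm in diameter, 28 mm tall, free to spin on its own upright pin. Rides with the bar, 112 mm from the pivot's axis; 67 mm above the desk with the bar fully down, 72 mm with the bar on the seated spindle. The bar below it is 14 mm wide.
- clamp_pad (a point): Middle of the underside of the 16 x 14 mm rubber pad below the bar, 80 mm from the pivot; 55 mm above the desk with the bar fully down; it meets the seated barrel's top at 60 mm.
- clamp_bar: Steel clamp bar with pad and knob: 14 mm wide, 8 mm thick, reaching 114 mm from the pivot's axis on the knob's side and 41 mm on the other (tail). At clamp_turn 0 the tail lies between the two prongs of the guide fork behind the column (16.6 mm apart, round tops, 72 mm high): 0.04 rad play. Origin on the pivot's axis at desk level when fully down.
- clamp_lift (a joint): Lift of the bar in m: 0 fully down (cradle empty, or bar aside), 0.005 on the seated barrel, 0.030 top stop. Spring pulls down with 5 N at 0, 6 N at 0.005, 10 N at 0.020, plus 2.5 N weight; let go, it falls at once (0.2 m/s). The tail leaves or enters the fork only above 0.010 to 0.013: lift it 0.016 or more to turn.
- clamp_turn (a joint): Turn of the bar in rad: 0 across the barrel, knob on the fixture's -x side; grows anticlockwise seen from above, the knob swinging over the flange's side; at 1.57 the knob points along the fixture's -y from the pivot, stop at 1.75. Past about 0.9 it can be lowered fully. Light friction holds the turn.
- spindle: Bright steel bearing spindle, 0.2 to 0.45 kg, lying on the desk: barrel 28 mm in diameter, 88 mm long, a flange at one end (5 mm thick, 46 mm across, cut flat to 28 mm so that it does not roll), 12 mm shaft out 17 mm at the flange end, 38 mm at the other. Origin: underside below the barrel's middle; y from flange to long shaft end. Balanced at the middle: grasp it across there.
- spindle_flange (a point): Centre of the spindle's flange, on its axis, 42 mm from the barrel's middle.
- spindle_middle (a point): Middle of the barrel, on its axis, 14 mm above its underside.
- spindle_far (a point): Point on the spindle's axis, 42 mm from the barrel's middle towards the long shaft end.
- ring_gauge: Bystander: knurled steel setting ring, 54 mm in diameter, 18 mm high; origin below its centre. Leave it alone.
- oil_pot: Bystander: small pale tin with lid, 51 mm in diameter, 36 mm high; origin below its centre. Leave it alone.
- micrometer: Bystander: outside micrometer lying flat, 46 x 140 x 14 mm; origin below its middle. Leave it alone.

How it is judged:
By the outcome, as a careful person would: the job done as asked, in the order asked, and still so for the second after the job is handed in, with the robot touching nothing.
It also fails if it takes over 69 s, if anything falls off the work surface, if the arm or the gripper's body presses on something with over 40 N, if the wrist force passes 120 N, or if a joint passes its speed limit or range.

## Working session

There is one attempt and no reset: what is moved stays moved. The work goes in short steps, each a Python script; the robot and the scene stay as the last script left them, time stands still between calls to the robot, and variables do not carry over. Pictures are saved under pics/ and viewed, about 8 in all and at most 12, crops included, and the job is handed in when it is done.

```bash
ls; mkdir -p pics; python3 - <<'E'
from bench import r
import cv2,numpy as np
for n in("scene","top"):
    f=r.grab_frame(n); cv2.imwrite(f"pics/{n}0.png",cv2.cvtColor(f["pixels"],cv2.COLOR_RGB2BGR))
    print(n,f["vfov"],f["cx"],f["cy"],np.round(f["cam_to_world"],4).tolist())
print(r.read_time(),r.read_orientation())
E
```

```text
pics
scene 46.57972828964382 278.74555944848095 212.21292378352194 [[-0.698, -0.2818, 0.6583, -226.5863], [-0.716, 0.2674, -0.6448, 842.8285], [0.0057, -0.9215, -0.3884, 539.6766], [0.0, 0.0, 0.0, 1.0]]
top 44.9800762346144 286.1406017592035 208.02026274759086 [[0.0062, -0.9867, 0.1626, 365.6338], [-0.9998, -0.0091, -0.0172, 100.1379], [0.0185, -0.1625, -0.9865, 1302.7408], [0.0, 0.0, 0.0, 1.0]]
0.1 [ 7.07104120e-01  7.07108764e-01 -6.69013788e-04 -7.15608666e-04]
```

View pics/top0.png

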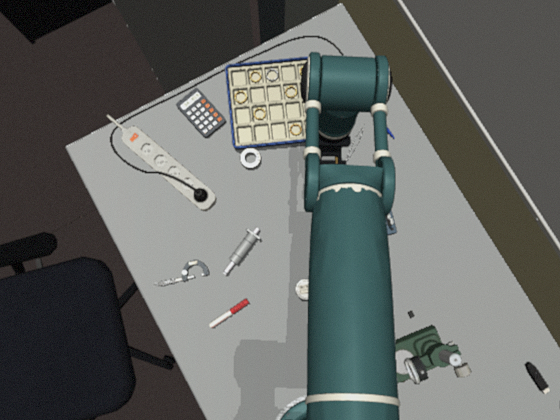

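View pics/scene0.png

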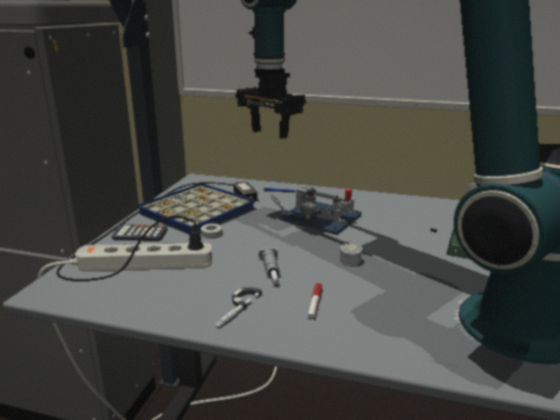

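The top view shows the spindle at about (242,251), the oil pot at (303,290), the ring at (250,158) and the micrometer at (183,275). The fixture is hidden under the arm, so I'll swing the arm aside.

```bash
python3 - <<'E'
from bench import r
import cv2,numpy as np
q=list(r.read_qpos()); q[0]=0.75; q[1]-=0.25; r.move_j(q)
for n in("scene","top"):
    f=r.grab_frame(n); np.savez(f"pics/{n}1.npz",**f)
    cv2.imwrite(f"pics/{n}1.png",cv2.cvtColor(f["pixels"],cv2.COLOR_RGB2BGR))
a=cv2.imread("pics/top1.png"); b=cv2.imread("pics/scene1.png")
cv2.imwrite("pics/t1c.png",cv2.resize(a[100:320,200:480],(800,629))[:600])
cv2.imwrite("pics/s1c.png",cv2.resize(b[170:300,240:400],(738,600),interpolation=cv2.INTER_CUBIC))
print(r.read_time())
E
```

```text
2.1417
```

View pics/t1c.png

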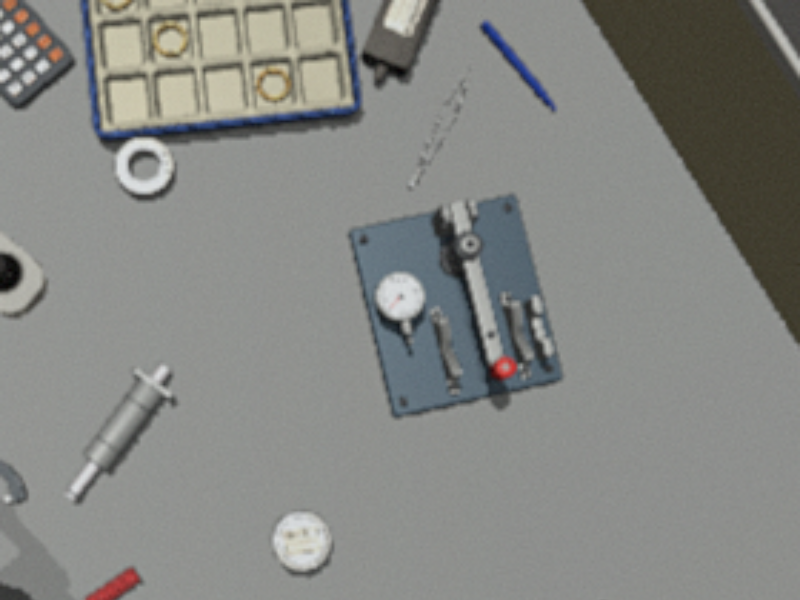

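View pics/s1c.png

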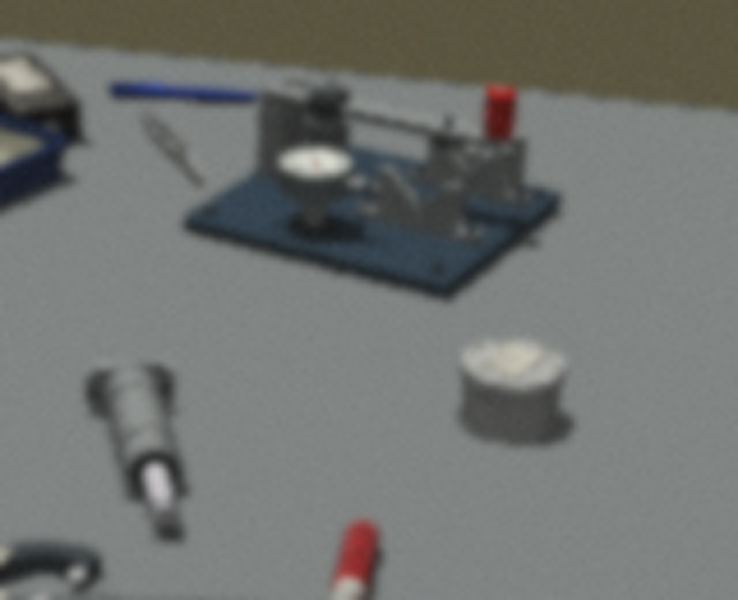

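The top crop shows the fixture base corners at about (350,230), (517,194), (562,378) and (397,417), with the knob at (504,367) and the dial at (400,297). The spindle runs from its short shaft end at (163,370) to its long end at (75,496), with the flange upper right. In the scene crop the base corners are at about (188,224), (448,296) and (560,205).

```bash
cat > h.py <<'E'
import numpy as np,cv2
from scipy.optimize import least_squares
def load(n):
    return dict(np.load(n,allow_pickle=True))
def proj(f,P):
    T=np.linalg.inv(f["cam_to_world"]); P=np.atleast_2d(P)@T[:3,:3].T+T[:3,3]
    k=f["pixels"].shape[0]/2/np.tan(np.radians(float(f["vfov"]))/2)
    return P[:,:2]/P[:,2:]*k+[f["cx"],f["cy"]]
def ray(f,uv,z):
    k=f["pixels"].shape[0]/2/np.tan(np.radians(float(f["vfov"]))/2); T=f["cam_to_world"]
    d=T[:3,:3]@[(uv[0]-f["cx"])/k,(uv[1]-f["cy"])/k,1]; return T[:3,3]+d*(z-T[2,3])/d[2]
def xf(p,P):
    c,s=np.cos(p[2]),np.sin(p[2]); P=np.atleast_2d(P).astype(float)
    return np.c_[p[0]+c*P[:,0]-s*P[:,1],p[1]+s*P[:,0]+c*P[:,1],P[:,2]]
E
python3 - <<'E'
from h import *
t=load("pics/top1.npz"); s=load("pics/scene1.npz")
tc=lambda L:(np.array(L,float)+.5)/[800/280,629/220]-.5+[200,100]
sc=lambda L:(np.array(L,float)+.5)/[738/160,600/130]-.5+[240,170]
C=np.array([[128,91,12],[128,-67,12],[-48,-67,12],[-48,91,12]])
def sub(f,uv):
    g=cv2.cvtColor(f["pixels"],cv2.COLOR_RGB2GRAY)
    return cv2.cornerSubPix(g,uv.astype(np.float32).reshape(-1,1,2),(3,3),(-1,-1),(3,50,.01)).reshape(-1,2)
ut=sub(t,tc([[350,230],[517,194],[562,378],[397,417]])); us=sc([[188,218],[448,289],[560,197]])
print(np.round(ut,1).tolist())
W=np.array([ray(t,u,12)[:2] for u in ut]); print(W, [np.linalg.norm(W[i]-W[(i+1)%4]) for i in range(4)])
Ws=np.array([ray(s,u,12)[:2] for u in us]); print("scene",Ws)
fit=least_squares(lambda p:(xf(p,C)[:,:2]-W).ravel(),[700,-50,0.2]); p=fit.x; print("fix",p,fit.fun.round(1))
print("scene-corner err",Ws-xf(p,C[[0,3,2]])[:,:2])
for nm,P in dict(knobtop=[-32,0,95],dial=[52.5,66,55],hubtop=[80,0,77]).items():
    w=xf(p,P)[0]; print(nm,w.round(1),"pred top",(proj(t,w)[0]-[200,100])*2.857,"scene",(proj(s,w)[0]-[240,170])*4.61)
# spindle
E1,E2=tc([[163,370],[75,496]]); a,b=ray(t,E1,14)[:2],ray(t,E2,14)[:2]
print("spindle ends",a,b,np.linalg.norm(b-a))
u=(b-a)/np.linalg.norm(b-a); print("mid",(a+b)/2-u*10.5,"yaw",np.arctan2(u[1],u[0]))
E3=sc([[168,535]])[0]; print("scene long tip z=10",ray(s,E3,10))
for nm,c in dict(ring=[145,167],pot=[302,541]).items(): print(nm,ray(t,tc([c])[0],25))
h=cv2.cvtColor(t["pixels"],cv2.COLOR_RGB2HSV); m=((h[...,0]<8)|(h[...,0]>172))&(h[...,1]>150); yy,xx=np.nonzero(m[200:260,350:400]); print("red ctr top",xx.mean()+350,yy.mean()+200,"pred", proj(t,xf(p,[-32,0,95])))
v=np.hstack([cv2.resize(t["pixels"][220:285,220:270],(500,600)[:2],interpolation=cv2.INTER_CUBIC)])
v=cv2.resize(t["pixels"][222:282,216:266],(500,600),interpolation=cv2.INTER_CUBIC)
cv2.imwrite("pics/sp.png",v[...,::-1])
E
```

```text
[[321.0, 181.10000610351562], [379.5, 167.10000610351562], [396.70001220703125, 231.89999389648438], [337.8999938964844, 246.3000030517578]]
[[ 650.4545504   -12.80480658]
 [ 689.4960709  -166.60361533]
 [ 518.73351466 -206.85658207]
 [ 480.5684109   -55.02220283]] [np.float64(158.67675915420887), np.float64(175.44273123838772), np.float64(156.5575097597592), np.float64(175.05316032671368)]
scene [[ 641.41817544  -13.69323816]
 [ 472.46201025  -48.66531189]
 [ 509.24908503 -199.29898581]]
fix [ 5.48853469e+02 -1.31556262e+02  2.41953825e-01] [ 0.9  0.3 -0.3  0.7 -0.4 -1.2 -0.1  0.3]
scene-corner err [[-9.90327048 -1.15509975]
 [-7.9860179   6.04242581]
 [-9.05574248  8.80647919]]
knobtop [ 517.8 -139.2   95. ] pred top [504.91957045 365.98205239] scene [492.84525641  85.9618609 ]
dial [584.  -54.9  55. ] pred top [398.32590015 295.71369691] scene [306.97731662 156.80823419]
hubtop [ 626.5 -112.4   77. ] pred top [467.12340877 243.62438964] scene [320.87783969  79.46691659]
spindle ends [522.85036452 152.4774679 ] [410.57349906 228.17656162] 135.4121386971873
mid [475.41799831 184.45722722] yaw 2.5483803464888903
scene long tip z=10 [396.46991248 239.056616    10.        ]
ring [706.60399494 171.23017528  25.        ]
pot [372.64794622  28.68179206  25.        ]
red ctr top 375.4864864864865 228.72972972972974 pred [[376.73068619 228.10012334]]
```

View pics/sp.png

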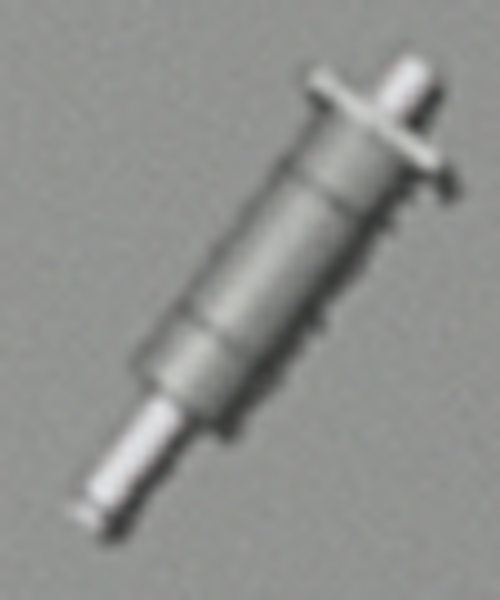

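```bash
cat >> h.py <<'E'
from scipy.spatial.transform import Rotation
def quat(a):
    return Rotation.from_matrix(np.array([[-np.sin(a),np.cos(a),0],[np.cos(a),np.sin(a),0],[0,0,-1]])).as_quat()
E
python3 - <<'E'
from h import *
from bench import r
q=r.read_qpos()
for a in(-1.33,1.81,.97,.242): print(a,np.round(r.solve_ik([515,-139,135],quat(a)),2))
A=min((-1.33,1.81),key=lambda a:abs(r.solve_ik([515,-139,135],quat(a))[5]))
r.goto([515,-139,135],quat(A)); print(A,r.read_ee_pos(),r.read_time(),r.read_ft_force())
for n in("scene","top"):
    f=r.grab_frame(n); np.savez(f"pics/{n}2.npz",**f)
    if n=="scene":
        im=f["pixels"][100:250,240:400]; cv2.imwrite("pics/s2c.png",cv2.resize(im,(640,600),interpolation=cv2.INTER_CUBIC)[...,::-1])
        S=f
# predicted finger tip corners and estimated inner faces
e=np.array([np.cos(A),np.sin(A),0])
for d in(-61.5,-44,0,44,61.5): print(d,(proj(S,np.array(r.read_ee_pos())+e*d+[0,0,-11])[0]-[240,100])*4)
E
```

```text
-1.33 [-0.31  0.1   2.02 -0.    1.02  1.02]
1.81 [-0.31  0.1   2.02 -0.    1.02 -2.12]
0.97 [-0.31  0.1   2.02 -0.    1.02 -1.28]
0.242 [-0.31  0.1   2.02 -0.    1.02 -0.55]
-1.33 [ 515.72082507 -138.4828086   135.56987264] 4.5083 [ 0.59184638 -0.29698133  0.16324544]
-61.5 [391.57143874 340.06784711]
-44 [403.44529871 332.31850443]
0 [432.17840552 313.56616177]
44 [459.40788524 295.79514461]
61.5 [469.84579878 288.98295641]
```

View pics/s2c.png

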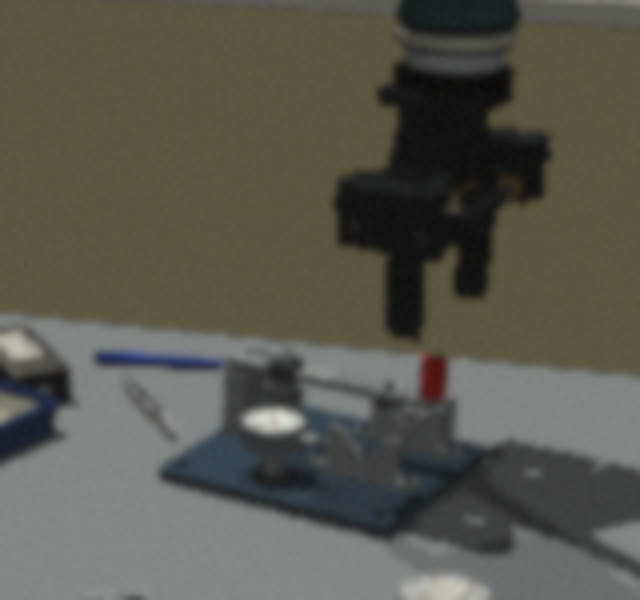

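The near fingertip's bottom centre is at about crop (404,336), predicted (397.5,336). The far one is at (473,295), predicted (464.5,292.5). So the scene camera is biased by about (+1.8,+0.4) px, and the knob is at about (433,378). I'll apply that correction and compare with the top view.

```bash
python3 - <<'E'
from h import *
t=load("pics/top1.npz"); s=load("pics/scene1.npz"); b=np.array([1.8,.4])
def red(f,x0,x1,y0,y1):
    h=cv2.cvtColor(f["pixels"],cv2.COLOR_RGB2HSV); m=((h[...,0]<8)|(h[...,0]>172))&(h[...,1]>130)
    yy,xx=np.nonzero(m[y0:y1,x0:x1]); return np.array([xx.mean()+x0,yy.mean()+y0]),(xx.min()+x0,xx.max()+x0,yy.min()+y0,yy.max()+y0)
rs,e=red(s,320,380,180,215); rt,e2=red(t,350,400,205,250); print(rs,e,rt,e2)
p=[548.85,-131.56,.242]
# rendered knob silhouettes centroid: sample hull of cylinder
th=np.linspace(0,2*np.pi,40); cyl=np.array([[-32+9*np.cos(a),9*np.sin(a),z] for a in th for z in(67,95)])
def cen(f,pp):
    h=cv2.convexHull(proj(f,xf(pp,cyl)).astype(np.float32)); m=cv2.moments(h); return np.array([m["m10"],m["m01"]])/m["m00"]
print("pred scene",cen(s,p),"obs corr",rs-b,"pred top",cen(t,p),"obs",rt)
sc=lambda L:(np.array(L,float)+.5)/[738/160,600/130]-.5+[240,170]
us=sc([[188,219],[448,290],[560,198]])-b
C=np.array([[128,91,12],[-48,91,12],[-48,-67,12]]); print("corner scene res",us-proj(s,xf(p,C)))
D=np.array([[52.5,66,55],[80,0,77]]); print("dial,hub res",sc([[317,162],[327,89]])-b-proj(s,xf(p,D)))
tc=lambda L:(np.array(L,float)+.5)/[800/280,629/220]-.5+[200,100]
print("top dial hub res",tc([[400,297],[469,244]])-proj(t,xf(p,D)))
# spindle from top and scene
a,c=[ray(t,u,14)[:2] for u in ([257.6,227.5],[223.8,273.4])]; u=(c-a)/np.linalg.norm(c-a)
print(a,c,np.linalg.norm(c-a),"mid",(a+c)/2-u*10.5,"yaw",np.arctan2(u[1],u[0]),"flange",ray(t,[253.5,233.6],14), "pred",(a+c)/2-u*52.5)
m=(a+c)/2-u*10.5; P=[np.r_[m+u*d,14] for d in(-61,-42,0,44,82)]
print("spindle in scene crop pred(+b)",(proj(s,P)+b-[240,170])*4.61)
E
```

```text
[347.88 193.62] (np.int64(346), np.int64(350), np.int64(189), np.int64(199)) [375.8        228.48888889] (np.int64(372), np.int64(380), np.int64(225), np.int64(232))
pred scene [346.60300748 193.57967428] obs corr [346.08 193.22] pred top [375.67215809 228.77810525] obs [375.8        228.48888889]
corner scene res [[ 1.03461492  0.74296698]
 [-0.89156124  1.4731721 ]
 [-1.09814179  1.56128937]]
dial,hub res [[-0.0572237   0.29302384]
 [-0.90322192  1.25334831]]
top dial hub res [[ 0.25308973  0.04631733]
 [ 0.3235379  -0.25783053]]
[526.95181277 150.30619024] [409.92939173 233.49718806] 143.5792086104571 mid [476.99849467 185.81790108] yaw 2.523590021318062 flange [511.19228343 160.5166457   14.        ] pred [511.23006435 161.48274878]
spindle in scene crop pred(+b) [[122.07047631 367.07185082]
 [126.90652722 384.23855073]
 [138.14074728 424.11705656]
 [150.78646713 469.00601282]
 [162.50971872 510.62045105]]
```

Both views agree on the knob to about 0.5 px. Now to grasp it.

```bash
python3 - <<'E'
from h import *
from bench import r
k=xf([548.85,-131.56,.242],[-32,0,0])[0]
r.movel([k[0],k[1],82],max_speed=90)
print(r.read_ee_pos(),r.read_ft_force())
r.close(); print("gap",r.read_finger_gap()*88,r.read_ee_pos(),r.read_ft_force())
r.movel([k[0],k[1],92],max_speed=40); r.hold(.2)
print("lift",r.read_ee_pos(),r.read_ft_force(),r.read_finger_gap()*88)
r.movel([k[0],k[1],103],max_speed=40); r.hold(.2)
print("lift",r.read_ee_pos(),r.read_ft_force(),r.read_moment(),r.read_time())
E
```

```text
[ 518.00144093 -139.3065565    82.08993323] [-0.96570788 -0.11295522  0.0916671 ]
gap 16.95151857741357 [ 517.75727694 -139.22912786   81.97768134] [ 0.30900491  0.70939774 -0.42357043]
lift [ 518.01906537 -138.81280388   91.07811821] [ 5.63380288  1.11405266 -9.51698375] 17.19481675732661
lift [ 518.09765241 -138.68292179  101.67903465] [  6.92186624   1.11120153 -12.83885046] [ 0.19731925 -0.99423067 -0.02365948] 7.65
```

```bash
python3 - <<'E'
from h import *
from bench import r
p=[548.85,-131.56,.242]
t0=r.read_time()
for th in np.linspace(.1,1.45,10):
    k=xf(p,[80-112*np.cos(th),-112*np.sin(th),0])[0]
    r.movel([k[0],k[1],104],max_speed=80)
    F=np.array(r.read_ft_force()); e=np.array(r.read_ee_pos())
    rad=np.array([np.cos(th+p[2]),np.sin(th+p[2])])
    print(round(th,2),e.round(1),F.round(1),"in",round(F[:2]@rad,1),round(r.read_finger_gap()*88,1))
    if np.linalg.norm(F)>45: print("ABORT"); break
print(r.read_time()-t0)
E
```

```text
0.1 [ 521.2 -149.4  102.5] [  7.3   2.4 -12.1] in 7.7 17.1
0.25 [ 527.7 -164.4  102.1] [  7.7   3.8 -13.1] in 8.6 16.8
0.4 [ 536.2 -178.2  101.8] [  6.    4.  -12.3] in 7.2 16.8
0.55 [ 546.7 -190.6  101.4] [  4.8   3.8 -12.4] in 6.1 17.2
0.7 [ 559.7 -202.   101.9] [  3.6   3.5 -12.4] in 5.0 16.6
0.85 [ 574.4 -211.2  102.7] [  2.    4.5 -12.1] in 4.9 16.8
1.0 [ 590.4 -218.2  103.6] [  1.8   4.2 -13.2] in 4.6 17.1
1.15 [ 606.8 -222.5  103.7] [  0.2   4.4 -12.2] in 4.3 16.9
1.3 [ 623.6 -224.2  103.7] [ -0.3   4.5 -12.6] in 4.5 16.8
1.45 [ 640.5 -223.4  103.8] [ -0.4   4.2 -12.5] in 4.2 17.4
3.5167
```

```bash
python3 - <<'E'
from h import *
from bench import r
e=np.array(r.read_ee_pos())
p=[548.85,-131.56,.242]; k=xf(p,[80-112*np.cos(1.45),-112*np.sin(1.45),0])[0]
for z in(90,84,82): r.movel([k[0],k[1],z],max_speed=50); print(r.read_ee_pos()[2],np.round(r.read_ft_force(),1))
if abs(r.read_ft_force()[2])>3: r.movel([k[0],k[1],81],max_speed=20); print(r.read_ee_pos()[2],np.round(r.read_ft_force(),1))
r.ungrasp(); print(np.round(r.read_ft_force(),1),r.read_finger_gap())
r.movel([k[0],k[1],150])
m=np.array([477.,185.8]); a=2.5236-np.pi/2
r.goto([m[0],m[1],110],quat(a)); r.hold(.2)
print(r.read_qpos().__repr__(),r.read_ee_pos(),r.read_time(),np.round(r.read_ft_force(),1))
for n in("scene","top"): f=r.grab_frame(n); np.savez(f"pics/{n}3.npz",**f)
S=load("pics/scene3.npz")["pixels"];T=load("pics/top3.npz")["pixels"]
A=cv2.resize(S[170:300,230:380],(450,390),interpolation=cv2.INTER_CUBIC)
B=cv2.resize(T[150:280,300:415],(345,390),interpolation=cv2.INTER_CUBIC)
cv2.imwrite("pics/c3.png",np.hstack([A,B])[...,::-1])
E
```

```text
90.33416495783473 [-0.2  5.  -9.5]
84.58824291204758 [-1.3  4.2 -8.1]
82.6276991657525 [ 0.6  3.2 -6.9]
82.14219245937115 [-0.6  2.7 -3.1]
[ 0.6  0.2 -0.5] 1.000704392099901
array([ 3.21566623e-01,  9.01594904e-02,  2.08385428e+00, -7.13955291e-05,
        9.67269098e-01, -6.29806261e-01]) [477.58929233 185.32372744 110.09111002] 15.9167 [ 0.2  0.4 -0.6]
```

View pics/c3.png

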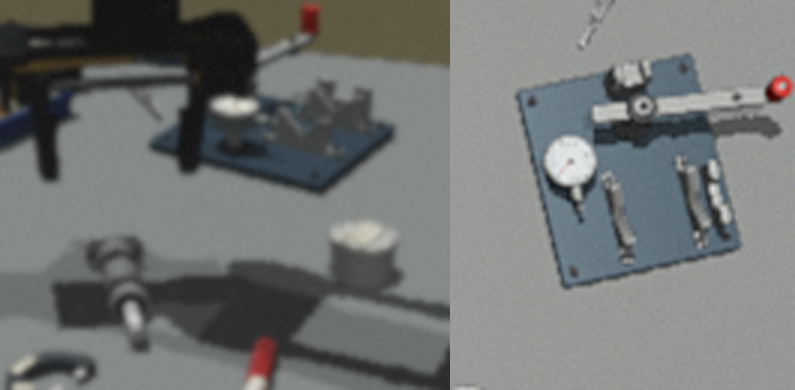

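The bar is turned aside: the knob is at crop (780,88) with the tail toward the dial side. The cradle is open, with the rests at crop columns about 617 and 693. I'll refine the fixture from the visible rests, then grasp the spindle.

```bash
python3 - <<'E'
from h import *
from bench import r
t=load("pics/top3.npz"); p=[548.85,-131.56,.242]
for y in(37.5,28.5,-28.5,-37.5,-46.5+0): print(y,((proj(t,xf(p,[[22,y,46],[-22,y,46]]))-[300,150])*3+[450,0]).round(0).tolist())
m=np.array([477.,185.8])
r.movel([m[0],m[1],15],max_speed=110); print(r.read_ee_pos(),np.round(r.read_ft_force(),1))
r.close(); print("gap",r.read_finger_gap()*88,r.read_ee_pos(),np.round(r.read_ft_force(),1))
r.movel([m[0],m[1],40],max_speed=60); r.hold(.2); print(r.read_ee_pos(),np.round(r.read_ft_force(),2),np.round(r.read_moment(),3),r.read_finger_gap()*88)
r.movel([m[0],m[1],150]); 
c=xf(p,[0,0,0])[0]; r.goto([c[0],c[1],150],quat(.242)); r.hold(.2); print(r.read_ee_pos(),r.read_time())
f=r.grab_frame("scene"); np.savez("pics/scene4.npz",**f); e=np.array(r.read_ee_pos())
cv2.imwrite("pics/s4.png",cv2.resize(f["pixels"][90:240,240:400],(640,600),interpolation=cv2.INTER_CUBIC)[...,::-1])
P=xf([e[0],e[1],.242],[[0,y,e[2]] for y in(-61,-42,0,44,82)])
print(((proj(f,P)+[1.8,.4]-[240,90])*4).round(0).tolist())
E
```

```text
37.5 [[609.0, 190.0], [622.0, 240.0]]
28.5 [[619.0, 187.0], [633.0, 238.0]]
-28.5 [[685.0, 172.0], [698.0, 222.0]]
-37.5 [[695.0, 169.0], [709.0, 220.0]]
-46.5 [[705.0, 167.0], [719.0, 217.0]]
[477.67279928 186.03763359  15.59264581] [-0.4 -0.3  0.4]
gap 26.84496795623837 [476.65191179 185.55989312  14.92845303] [-0.9 -1.3  1.7]
[476.6415686  185.67030615  39.62734935] [ 0.01 -1.05 -3.53] [ 0.032 -0.003  0.051] 27.182372760092285
[ 548.91959986 -130.19050636  149.97663835] 21.0667
[[433.0, 287.0], [421.0, 293.0], [394.0, 309.0], [364.0, 327.0], [337.0, 342.0]]
```

View pics/s4.png

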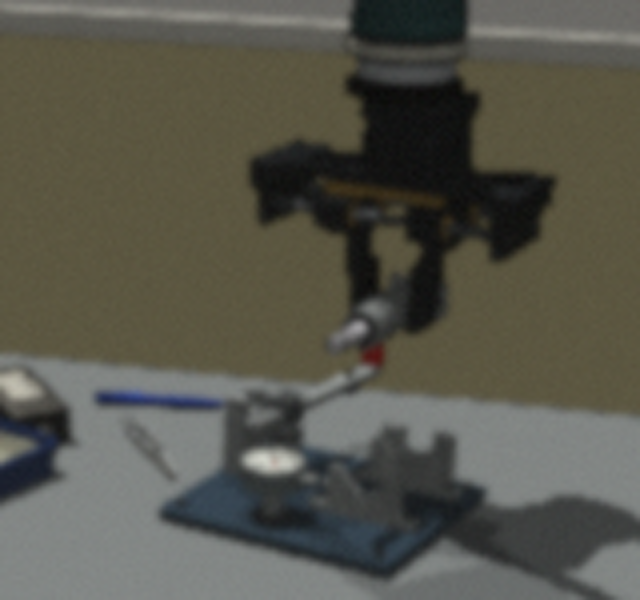

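The spindle is level in the gripper. Its long shaft tip is at crop (334,340), predicted (337,342). I'll descend in guarded steps.

```bash
cat >> h.py <<'E'
FX=np.array([548.85,-131.56,.242])
def tofix(e):
    c,s=np.cos(FX[2]),np.sin(FX[2]); d=np.array(e[:2])-FX[:2]; return np.array([c*d[0]+s*d[1],-s*d[0]+c*d[1]])
def go(r,x,y,z,v=60):
    w=xf(FX,[x,y,z])[0]; r.movel(list(w),max_speed=v)
def state(r,tag,F0=np.zeros(3)):
    e=r.read_ee_pos(); F=np.array(r.read_ft_force())-F0; c,s=np.cos(FX[2]),np.sin(FX[2])
    f=np.array([c*F[0]+s*F[1],-s*F[0]+c*F[1],F[2]]); print(tag,"fix xy",tofix(e).round(2),"z",round(e[2],2),"F",f.round(1)); return f
E
python3 - <<'E'
from h import *
from bench import r
go(r,0,0,90,100); r.hold(.15); F0=np.array(r.read_ft_force()); state(r,"90")
for z in(68,62,58,55,52):
    go(r,0,0,z,50); f=state(r,z,F0)
    if np.linalg.norm(f)>6: print("contact"); break
f=r.grab_frame("scene"); np.savez("pics/scene5.npz",**f)
cv2.imwrite("pics/s5.png",cv2.resize(f["pixels"][130:240,270:400],(709,600),interpolation=cv2.INTER_CUBIC)[...,::-1])
print(F0,r.read_time())
E
```

```text
90 fix xy [ 0.78 -0.44] z 91.06 F [ 0.7 -0.3 -2.8]
68 fix xy [-0.29  0.15] z 67.49 F [-0.3  0.4 -1.1]
62 fix xy [-0.29  0.19] z 61.62 F [-0.9  0.6  0.1]
58 fix xy [-0.   -0.14] z 57.83 F [-0.6 -0.6 -1.6]
55 fix xy [ 0.04 -0.15] z 54.9 F [-1.  -0.4 -2.4]
52 fix xy [ 0.05 -0.16] z 51.91 F [ 0.  -2.1 -1.8]
[ 0.77516564 -0.11604775 -2.8188721 ] 23.675
```

View pics/s5.png

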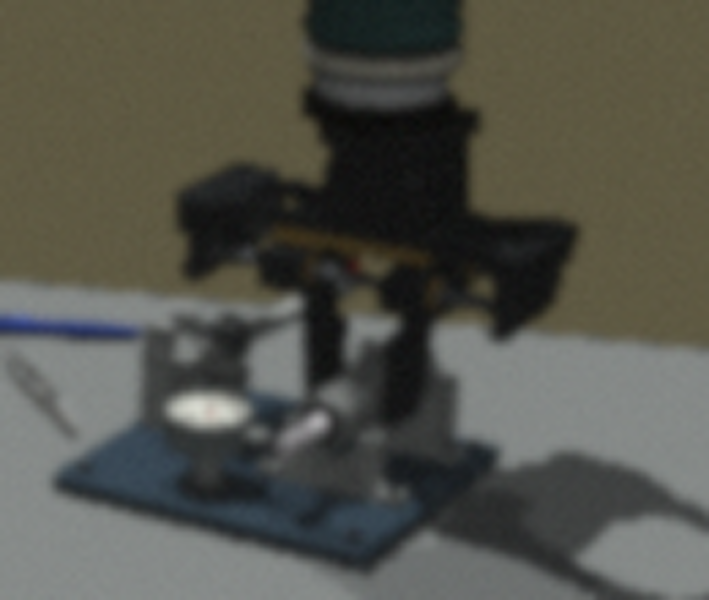

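No contact so far with the flange bottom about 9 mm below the rest tops, so it is in the slot. I'll probe the play, centre it, lower and check.

```bash
python3 - <<'E'
from h import *
from bench import r
F0=np.array([.775,-.116,-2.82]); lim={}
for sgn in(1,-1):
    for d in(.8,1.6,2.4,3.2,4):
        go(r,0,sgn*d,52,30); f=state(r,sgn*d,F0); lim[sgn]=tofix(r.read_ee_pos())[1]
        if abs(f[1])>6: break
    go(r,0,0,52,40)
yc=(lim[1]+lim[-1])/2; print("centre",yc,lim)
for z in(50,48.5,47.5,46.5,45.5):
    go(r,0,yc,z,30); f=state(r,z,F0)
    if f[2]>5: break
print(r.read_time())
E
```

```text
0.8 fix xy [ 0.16 -0.05] z 52.04 F [ 0.2 -5.4 -3. ]
1.6 fix xy [0.24 0.01] z 52.12 F [-0.4 -8.  -3.7]
-0.8 fix xy [-0.16 -0.25] z 51.9 F [-1.5  0.9 -0.9]
-1.6 fix xy [-0.01 -1.44] z 51.98 F [-1.6  0.1 -0.8]
-2.4 fix xy [ 0.02 -2.44] z 52.0 F [-1.1  1.  -0.6]
-3.2 fix xy [ 0.02 -3.28] z 52.0 F [-0.8  0.2 -1. ]
-4 fix xy [-0.   -4.06] z 52.0 F [-0.4  0.9 -1.7]
centre -2.028931574013636 {1: np.float64(0.00579769136723976), -1: np.float64(-4.063660839394513)}
50 fix xy [-0.32 -1.74] z 49.69 F [-1.1  0.8  0.2]
48.5 fix xy [-0.19 -1.89] z 48.32 F [-1.8  0.5 -0.9]
47.5 fix xy [-0.11 -1.91] z 47.98 F [-3.8  1.8  4.8]
46.5 fix xy [-0.1  -1.94] z 47.85 F [-6.2  4.5 13.1]
26.925
```

```bash
python3 - <<'E'
from h import *
from bench import r
F0=np.array([.775,-.116,-2.82])
go(r,0,-2,47.3,30); state(r,"pre",F0); r.ungrasp(); state(r,"open"); print(r.read_finger_gap())
go(r,0,-2,150,130)
q=list(r.read_qpos()); q[0]+=.6; r.move_j(q)
for n in("scene","top"): f=r.grab_frame(n); np.savez(f"pics/{n}6.npz",**f)
S=load("pics/scene6.npz")["pixels"];t=load("pics/top6.npz")
A=cv2.resize(S[170:250,270:370],(400,320),interpolation=cv2.INTER_CUBIC)
B=cv2.resize(t["pixels"][155:255,310:410],(400,400),interpolation=cv2.INTER_CUBIC)
cv2.imwrite("pics/c6.png",np.hstack([np.pad(A,((0,80),(0,0),(0,0))),B])[...,::-1])
P=xf(FX,[[0,y,46] for y in(-61,-42,0,44,82)]); print(((proj(t,P)-[310,155])*4+[400,0]).round(0).tolist(),r.read_time())
s=load("pics/scene6.npz"); print(((proj(s,P)+[1.8,.4]-[270,170])*4).round(0).tolist())
E
```

```text
pre fix xy [-0.09 -1.93] z 47.93 F [-5.3  3.4  9.4]
open fix xy [-0.02 -1.99] z 47.28 F [0.1 0.1 0.8]
1.0018347895337685
[[732.0, 231.0], [703.0, 238.0], [638.0, 253.0], [571.0, 269.0], [512.0, 283.0]] 30.475
[[305.0, 108.0], [294.0, 116.0], [267.0, 135.0], [239.0, 156.0], [212.0, 175.0]]
```

View pics/c6.png

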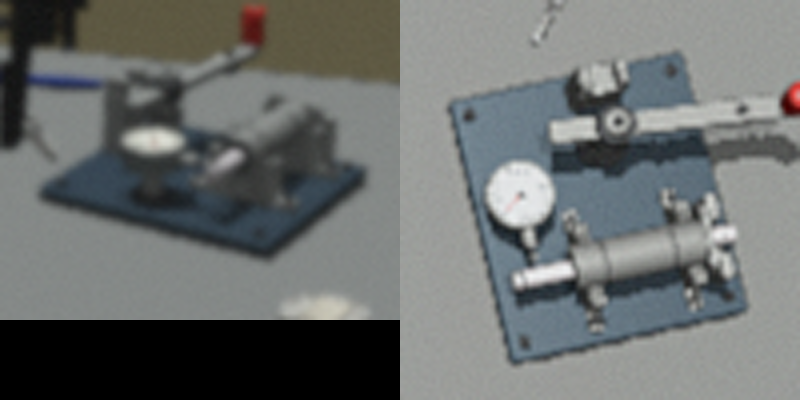

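The spindle is seated. The long end is at crop (515,282), predicted (512,283), the flange is inside the slot, and the shaft is beside the stem. Now to swing the bar back.

```bash
python3 - <<'E'
from h import *
from bench import r
K=lambda th:(80-112*np.cos(th),-112*np.sin(th))
x,y=K(1.45); w=xf(FX,[x,y,150])[0]
r.goto(list(w),quat(-1.33)); go(r,x,y,82,90); state(r,"at knob")
r.close(); print("gap",r.read_finger_gap()*88); state(r,"closed")
go(r,x,y,92,50); state(r,"lift"); go(r,x,y,104,50); f=state(r,"lift")
if f[2]>-7 : raise SystemExit("not lifting?")
for th in np.linspace(1.3,0,10):
    go(r,*K(th),104.5,80); f=state(r,round(th,2))
    if np.linalg.norm(f)>40: print("ABORT"); break
print(r.read_finger_gap()*88,r.read_time())
E
```

```text
at knob fix xy [  66.91 -111.56] z 82.47 F [ 0.6 -0.7  0.7]
gap 16.919080530851453
closed fix xy [  66.56 -111.66] z 82.1 F [-0.5 -2.2  0.6]
lift fix xy [  65.57 -110.74] z 90.81 F [-0.8 -1.8 -9.7]
lift fix xy [  66.43 -110.68] z 103.89 F [  0.4  -0.1 -12.9]
1.3 fix xy [  49.42 -107.39] z 104.26 F [ -0.8  -0.4 -12.5]
1.16 fix xy [  34.65 -102.13] z 104.47 F [  0.8   0.5 -12.8]
1.01 fix xy [ 20.55 -94.66] z 104.58 F [ -0.    2.  -13.3]
0.87 fix xy [  7.53 -85.19] z 104.59 F [  0.6   2.6 -12.1]
0.72 fix xy [ -4.03 -73.85] z 104.59 F [  1.    1.5 -13.2]
0.58 fix xy [-13.83 -60.84] z 104.61 F [  1.6   1.6 -13. ]
0.43 fix xy [-21.71 -46.53] z 104.62 F [  2.8   1.1 -13.4]
0.29 fix xy [-27.32 -31.37] z 104.62 F [  2.2   1.4 -13.2]
0.14 fix xy [-30.68 -15.65] z 104.67 F [  3.2   0.4 -12.9]
0.0 fix xy [-31.77   0.6 ] z 104.66 F [  4.1   0.5 -13.1]
17.18136681332744 38.3167
```

```bash
python3 - <<'E'
from h import *
from bench import r
for z in(100,97,94,91,89,88,87,86):
    go(r,-32,0,z,40); f=state(r,z)
    if abs(f[2])<2.5 or abs(f[1])>12: break
print(r.read_time())
E
```

```text
100 fix xy [-31.82  -0.09] z 99.85 F [  3.8   0.5 -12.8]
97 fix xy [-31.89  -0.2 ] z 96.93 F [  3.  -0. -10.]
94 fix xy [-31.93  -0.08] z 93.93 F [  1.9   0.3 -10.8]
91 fix xy [-3.196e+01 -2.000e-02] z 90.93 F [ 2.1  0.4 -9.7]
89 fix xy [-31.98   0.  ] z 88.94 F [ 2.   0.5 -9.5]
88 fix xy [-3.196e+01  1.000e-02] z 88.01 F [ 2.  -0.  -8.2]
87 fix xy [-31.96  -0.05] z 87.21 F [ 1.7  0.4 -6.8]
86 fix xy [-31.9   -0.16] z 86.91 F [-2.2  1.   1.7]
40.325
```

The force went to zero at a lift of about 4.8 mm, so the pad is on the barrel. I'll release and look.

```bash
python3 - <<'E'
from h import *
from bench import r
r.ungrasp(); state(r,"open"); go(r,-32,0,150,120)
q=list(r.read_qpos()); q[0]+=.65; r.move_j(q); r.hold(.3)
for n in("scene","top"): f=r.grab_frame(n); np.savez(f"pics/{n}7.npz",**f)
S=load("pics/scene7.npz")["pixels"];t=load("pics/top7.npz")
A=cv2.resize(S[170:250,270:370],(400,320),interpolation=cv2.INTER_CUBIC)
B=cv2.resize(t["pixels"][155:255,310:410],(400,400),interpolation=cv2.INTER_CUBIC)
cv2.imwrite("pics/c7.png",np.hstack([np.pad(A,((0,80),(0,0),(0,0))),B])[...,::-1])
P=xf(FX,[[0,-61,46],[0,82,46],[-32,0,100],[80,0,82],[121,0,72]]); print(((proj(t,P)-[310,155])*4+[400,0]).round(0).tolist(),r.read_time(),r.read_ft_force())
E
```

```text
open fix xy [-3.201e+01  2.000e-02] z 85.99 F [ 1.3  0.2 -0.8]
[[732.0, 231.0], [512.0, 283.0], [669.0, 291.0], [615.0, 119.0], [596.0, 60.0]] 43.8167 [-0.14437307  0.05417657 -0.32543061]
```

View pics/c7.png

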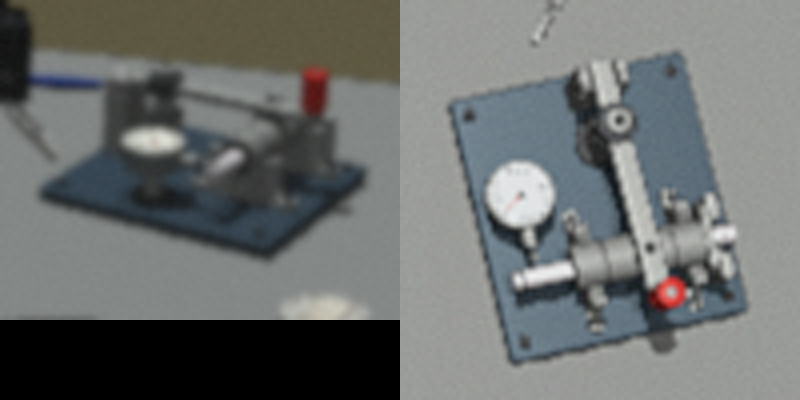

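The bar lies across the barrel with its tail between the prongs at (602,75). The knob is at (669,292), predicted (669,291), and the spindle hasn't moved. The robot is clear, so I'll hand in.

```bash
python3 -c "
from bench import r
print(r.hand_in())"
```

```text
the job is handed in; nothing more can be done
None
```

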